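Set out reagents and timer on a staging board

ROBOT

A 7-joint arm with a two-finger parallel gripper is mounted at the origin on a cart in front of the work surface, level with it; the furniture and walls round the work are solid. World frame = base frame: x ahead of the robot, y to its left, z up, the work surface at z = 0. Lengths are in m, angles in rad, forces in N, time in s.
With the tool pointing down it reaches from about 0.4 to 0.85 m from the base axis. Payload 10.4 kg.
Tool frame: the origin (TCP) lies at the centre of the arm's flange, where the gripper is bolted on; the fingertips stand 182 mm ahead of it and the grasp point (between the pads) lies 164 mm ahead of it; z points along the fingers, y is the line along which they close (so a half turn about z gives the same grasp; the last joint's range is limited). The gripper opens to 87 mm and grips with 3 to 60 N. Pads are 19 mm wide; open, the fingers measure 117 mm over their backs; the gripper's body (75 mm by 190 mm) begins 51 mm behind the grasp point.
Start: joints at [-1.144, 0.332, -0.065, 1.46, 0.022, 1.35, -0.088], TCP at [0.272, 0.563, 0.405] pointing down, gripper open.
Joint ranges: [-2.6, 2.6], [-0.5, 2.12], [-1.47, 1.34], [0.16, 2.42], [-1.27, 4.41], [0.06, 2.06], [-2.6, 2.6]. Speed limits (rad/s): [2.22, 2.22, 2.79, 2.79, 3.14, 3.14, 3.14].

INTERFACE

Orientations are given as a unit quaternion [x, y, z, w].
In Python, from bench import r, eyes, job gives the robot as it stands. The module is installed in compiled form; this text tells all that it offers.
- The arm moves only by the shell command python3 -m inch 'ROWS' [OPENING] [FORCE]. ROWS is JSON, a list of rows, each a list of 6 numbers: the shift along the tool's x, y, z normalised to -1 to 1, where 1 is 4 cm, then the turn, a rotation vector about the tool's x, y, z normalised to -1 to 1, where 1 is 0.12 rad. In form: [[x, y, z, wx, wy, wz], ...]. A call has exactly 5 rows; each row shifts and turns the commanded pose from where the row before left it, along the tool's axes as they then stand; what a row does not reach is not made up. A row lasts 1/12 s, in which the tool goes at most 41.7 mm and 7.16 degrees, less where a joint would pass 70% of its speed; a pose out of reach is approached as far as the arm can. A call with a number of a shift or a turn outside -1 to 1 is refused whole. A call with a gripper value outside its range is refused whole. OPENING is the gripper command: -1 is shut, 1 is fully open, values between are in proportion, set as the call begins (- or left out, the last holds). The fingers move at their own pace and stop on an object; FORCE is the grip in N (left out, the last holds). Time passes only in rows, so rows that do not move let the fingers close, or fill a call up. It gives the time, the measured TCP pose, the force, the opening and the grip force at its end, in the units of the state.
- r.read_state(): the state, without advancing time (a new reading comes with each control period).
- eyes.camera(name): name is "scene" or "top" or "wrist"; returns a dict with "pixels" (400x640x3 uint8, red, green, blue), "fx", "fy", "cx", "cy" (pixels), "extrinsics" (4x4, takes a point from camera to world coordinates). Camera axes: x right, y down, z forward; pixel columns grow to the right and rows downward; lengths in m; the calibration is good to about 2 mm. A picture is of the moment at which its call begins. There is no depth.
- job.close_job(): hands the job in; it is judged then, once.
The state is a dict: "time": time; "joint_positions": joint angles; "joint_vel": joint speeds; "joint_torque": joint torques, N m; "ee_pos": TCP position; "eef_rot": TCP orientation; "ft_force": force on the tool from outside, world axes, zero at the start; "torque": the same for the moment, N m; "width": finger opening in m; "grip_force": force on a finger pad.
Only numpy, scipy, OpenCV 4.12 (cv2) and the standard library are available. Lean on these libraries where they do the work, as an engineer would, in place of code of your own. Each camera call takes 0.05 s, during which the arm holds its last target. There are 200 camera calls.

TASK

Set out the four items that stand before the centrifuge for a staining run, one item at a time in this order: stand the dark-capped bottle in the middle of the rear square of the white board on the side next to the tip box, then the small white jar in the square directly in front of the bottle, then the small dropper bottle in the square beside the jar, and last stand the timer in the middle of the tip box's lid. Keep all four upright throughout, let go of each before taking the next, and leave the beaker, the squeeze bottle and the tape where they are.

Things in the scene. Friction and masses are not known exactly. Their poses are not given: they have to be found in the camera images.
- board: flat white plastic staging board, fixed, 190 mm deep (its x) by 200 mm wide (its y), 8 mm thick, with four outlined squares of 72 mm, two by two. Origin at the centre of its underside, z up (top face at z = +8 mm); x points to the rear (away from the robot), y to the left as the robot sees it; it may be turned by up to 0.2 rad. The centres of the squares are at x = +46 mm (rear) or -46 mm (front), y = +46 mm (left) or -46 mm (right).
- tip_box: small closed pipette tip box with a blue base and a clear flat lid, fixed on the worktop left or right of the board, 42 mm high, 78 mm (its x) by 100 mm (its y); flat top of 72 x 96 mm at z = +42 mm. Origin at the centre of its underside, z up; its y axis runs roughly toward or away from the robot.
- bottle_mid (a point): clear round bottle with a dark screw cap, 95 mm tall, body 48 mm in diameter, cap 40 mm in diameter from 82 mm to the top; 60 g or so. It starts in the front group of four near the robot, before or just right of the centrifuge (a like one far right, among the tubes at the back, is scenery). The point given is its centre, half-way up; z axis up.
- jar_mid (a point): squat white plastic jar with a ribbed white screw lid, 60 mm tall, lid 62 mm in diameter from 44 mm up to the top, body 58 mm in diameter; 90 g or so. The point given is its centre, half-way up; z axis up.
- dropper_mid (a point): small clear round bottle with a white cap, 75 mm tall, body 32 mm in diameter up to 64 mm, cap 20 mm in diameter; 30 g or so. The point given is its centre, half-way up; z axis up.
- timer_mid (a point): white bench timer standing on its foot, 62 mm tall, 66 mm wide along its y (flat, parallel, upright sides) and 38 mm deep along its x, where the display face leans back; 70 g or so. The point given is its centre, half-way up; z axis up. Its x axis points from the display face to its back.
- beaker_mid (a point): bystander: empty frosted plastic beaker, 94 mm in diameter, 105 mm tall. The point given is its centre, half-way up; z axis up. Left of it, behind the four items, stands a fixed benchtop centrifuge about 0.25 m tall, world x from 0.53 m to the rear, y from -0.22 to 0.01 m: pass round its front.
- squeeze_mid (a point): bystander: squeeze bottle with a bent spout, 70 mm in diameter, 177 mm tall. The point given is its centre, half-way up; z axis up.
- tape_mid (a point): bystander: roll of beige tape lying flat, 100 mm in diameter, 25 mm high. The point given is its centre, half-way up; z axis up.
Mind the look-alikes: they are no part of the job. What is shaped like the part that bears timer_mid but green or turquoise is not meant.

How it is judged:
By the outcome, as a careful person would: the job done as asked, in the order asked, and still so for the second after the job is handed in, with the robot touching nothing.
It also fails if it takes over 128 s, if anything falls off the work surface, if the arm or the gripper's body presses on something with over 40 N, if the wrist force passes 120 N, or if a joint passes its speed limit or range.

## Working session

There is one attempt and no reset: what is moved stays moved. The work goes in short steps, Python scripts to look and compute and a shell command to move; the robot and the scene stay as the last step left them, time stands still between calls to the robot, and variables do not carry over. Pictures are saved under pics/ and viewed, at most 14 in all, crops included, and the job is handed in when it is done.

```bash
mkdir -p pics
cat > h.py <<'E'
import numpy as np, cv2, json
from scipy.spatial.transform import Rotation as R
from bench import r, eyes, job
def cam(n, save=None):
    c=eyes.camera(n)
    if save: cv2.imwrite('pics/'+save,c['pixels'][:,:,::-1])
    return c
def ray(c,u,v,z):
    E=np.array(c['extrinsics']);d=E[:3,:3]@np.array([(u-c['cx'])/c['fx'],(v-c['cy'])/c['fy'],1]);o=E[:3,3]
    return o+d*(z-o[2])/d[2]
def proj(c,p):
    E=np.array(c['extrinsics']);q=E[:3,:3].T@(np.array(p)-E[:3,3])
    return np.array([c['fx']*q[0]/q[2]+c['cx'],c['fy']*q[1]/q[2]+c['cy']])
E
python3 - <<'E'
from h import *
for n in('scene','top','wrist'):
    c=cam(n,n+'0.png'); print(n,c['fx'],c['fy'],c['cx'],c['cy'],np.round(c['extrinsics'],3).tolist())
print(r.read_state())
E
```

```text
scene 391.82542727493694 391.82542727493694 308.4729304742522 205.09185594454638 [[0.517, -0.396, 0.759, -0.536], [-0.856, -0.236, 0.46, -0.822], [-0.003, -0.887, -0.461, 0.744], [0.0, 0.0, 0.0, 1.0]]
top 431.15444107667213 431.15444107667213 319.21615974717855 200.15015223050725 [[-0.005, -0.987, 0.159, 0.333], [-1.0, 0.006, 0.012, -0.175], [-0.013, -0.159, -0.987, 1.575], [0.0, 0.0, 0.0, 1.0]]
wrist 294.9002437528821 294.9002437528821 317.6083964954276 202.83076272079856 [[0.434, 0.858, 0.273, 0.198], [0.901, -0.414, -0.131, 0.598], [0.0, 0.303, -0.953, 0.385], [0.0, 0.0, 0.0, 1.0]]
{'time': 0.15, 'joint_positions': array([-1.14361306,  0.33274873, -0.06466219,  1.46075725,  0.02159307,
        1.34989812, -0.08850799]), 'joint_vel': array([-0.00037038, -0.0013949 , -0.00187849, -0.00272409,  0.0007046 ,
        0.00084149,  0.00092695]), 'joint_torque': array([ 6.05574878e-04, -6.23635054e+01,  2.42870761e-02, -3.90142822e+01,
       -6.15035417e-02,  3.73207277e-02,  9.64339051e-05]), 'ee_pos': array([0.27170035, 0.56274785, 0.40411851]), 'eef_rot': array([ 2.23014411e-01,  9.74814988e-01, -5.49646050e-04, -9.82719179e-05]), 'ft_force': array([ 0.06173234, -0.29252241, -1.01056826]), 'torque': array([-9.24758089e-03,  1.89565463e-02,  4.40453447e-05]), 'grip_force': 0.0, 'width': 0.08714452750994503}
```

View pics/scene0.png

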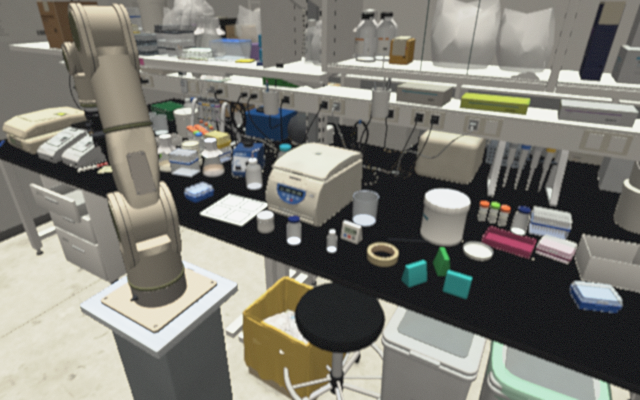

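View pics/top0.png

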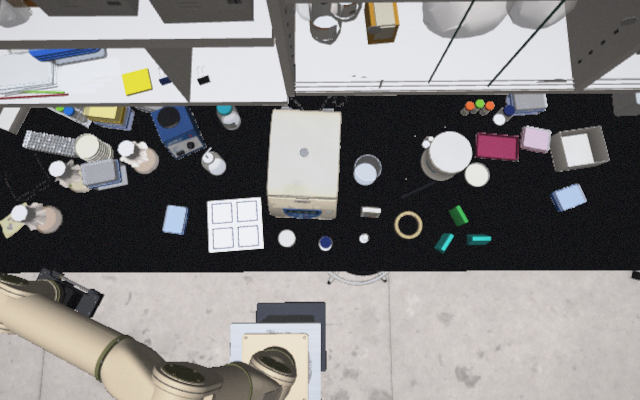

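The top view shows the tip box at (175,220), the board at (235,224), the jar at (287,238), the bottle at (325,242), the dropper at (364,238) and the white timer at (370,212). The tape is at (408,224) and the beaker at (367,168).

Things that could be mistaken for the targets:
- **Bottle:** the one at (500,118).
- **Jar:** the jars at (477,174) and (447,155).
- **Timer:** the green and turquoise ones at (459,215), (445,242) and (479,239).
- **Tip box:** the box at (568,197).

By the description I choose the items in the front group, and will check them in one close crop.

Run:
```python
import cv2,numpy as np
a=cv2.imread('pics/top0.png')[190:265,150:440]
b=cv2.imread('pics/scene0.png')[170:280,180:420]
A=cv2.resize(a,(798,206),interpolation=cv2.INTER_CUBIC);B=cv2.resize(b,(798,366),interpolation=cv2.INTER_CUBIC)
cv2.imwrite('pics/crop.png',np.vstack([A,B]))
```

```text
(no output)
```

View pics/crop.png

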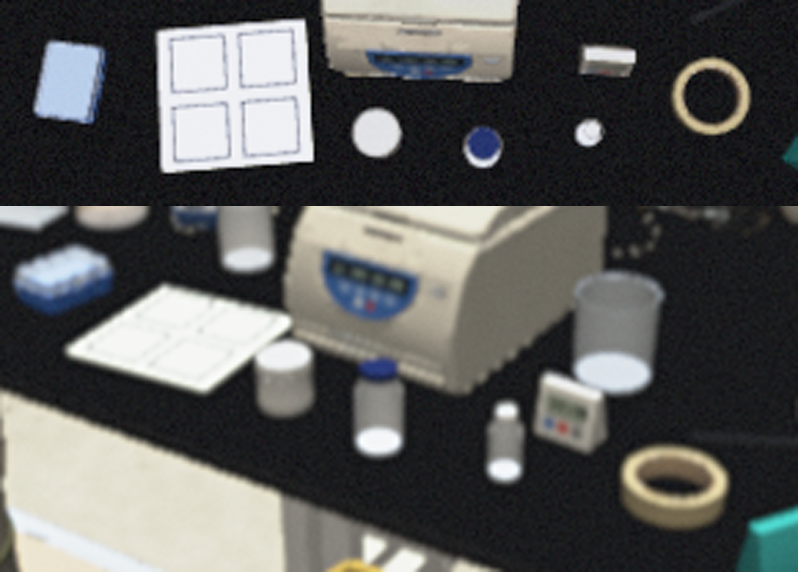

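The crop confirms the choice: white jar, blue-capped bottle, white-capped dropper, and a white timer with its display toward the robot. The tip box is left of the board, so the bottle goes in the rear-left square, the jar front-left and the dropper front-right. Next I measure them.

```bash
cat > meas.py <<'E'
from h import *
c=cam('top'); p=c['pixels'].astype(int); S=8
def blob(u0,u1,v0,v1,f):
    q=cv2.resize(p[v0:v1,u0:u1].astype(np.uint8),None,fx=S,fy=S,interpolation=cv2.INTER_CUBIC).astype(int)
    m=f(q).astype(np.uint8); cs,_=cv2.findContours(m,cv2.RETR_EXTERNAL,cv2.CHAIN_APPROX_NONE)
    k=max(cs,key=cv2.contourArea)[:,0].astype(np.float32)
    return np.column_stack([(k[:,0]+.5)/S-.5+u0,(k[:,1]+.5)/S-.5+v0]).astype(np.float32)
W=lambda k,z:np.array([ray(c,u,v,z)[:2] for u,v in k],np.float32)
br=lambda t:(lambda q:q.min(2)>t)
def rect(n,k,z):
    w=W(k,z);(a,s,g)=cv2.minAreaRect(w*1000); print(n,np.round(a,1),np.round(s,1),round(g,1)); 
def circ(n,k,z):
    w=W(k,z)*1000;a,rr=cv2.minEnclosingCircle(w);e=cv2.fitEllipse(w);print(n,'enc',np.round(a,1),round(2*rr,1),'ell',np.round(e[0],1),np.round(e[1],1))
rect('board',blob(200,268,190,258,br(110)),.008)
rect('tipbox',blob(158,193,200,240,lambda q:q.sum(2)>330),.042)
circ('jar',blob(272,302,224,254,br(100)),.06)
circ('bottlecap',blob(312,338,228,252,lambda q:(q[...,2]>q[...,0]+35)),.095)
circ('bottle all',blob(312,338,228,252,lambda q:q.sum(2)>150),.0475)
circ('dropper',blob(355,373,228,247,br(120)),.075)
k=blob(355,386,200,224,br(95));rect('timer',k,.062)
circ('tape',blob(392,425,207,242,br(60)),.025)
circ('beaker',blob(350,386,152,188,br(50)),.105)
for n,z,u in(('jar',.06,(264,213)),):pass
E
python3 meas.py
python3 - <<'E'
import cv2
a=cv2.imread('pics/top0.png')
cv2.imwrite('pics/c2.png',cv2.resize(a[200:250,345:395],(600,600),interpolation=cv2.INTER_NEAREST))
E
```

```text
board [499.5 154.1] [193.5 203.3] 4.2
tipbox [514.9 362.5] [ 80.3 101.5] 81.8
jar enc [444.2 -40.1] 64.2 ell [444.5 -40.3] [61.8 62.9]
bottlecap enc [ 428.5 -177.8] 40.9 ell [ 428.5 -177.1] [38.1 39.1]
bottle all enc [ 425.8 -176.2] 56.5 ell [ 425.8 -175.7] [52.4 55. ]
dropper enc [ 442.6 -309. ] 35.6 ell [ 441.4 -309.5] [30.7 34.3]
timer [ 535.3 -337.7] [70.1 37.1] 85.7
tape enc [ 492.7 -475. ] 103.6 ell [ 492.5 -475.1] [101.3 102.3]
beaker enc [ 678.6 -321.4] 117.2 ell [ 679.4 -322.7] [ 97.7 117.3]
```

View pics/c2.png

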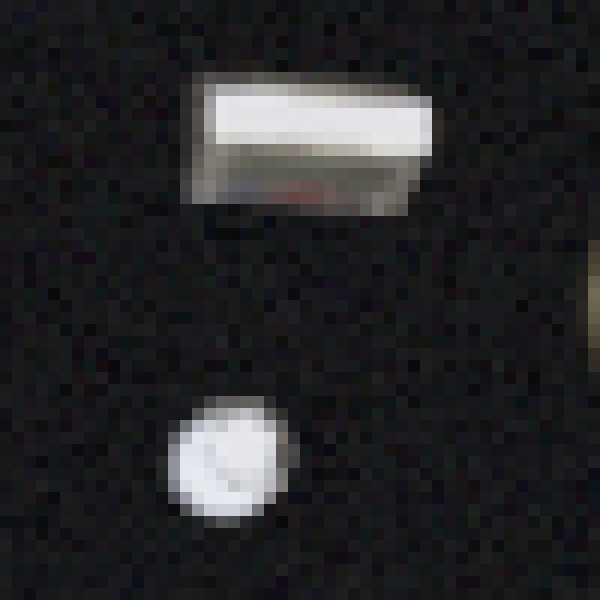

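```bash
cat > st.py <<'E'
from h import *
s=r.read_state(); M=R.from_quat(s['eef_rot']).as_matrix()
print('t%.2f'%s['time'],'pos',np.round(s['ee_pos']*1000,1),'yaw_y %.2f'%np.degrees(np.arctan2(-M[0,1],M[1,1])),'zdown',np.round(M[:,2],3),'w %.1f'%(s['width']*1000),'g %.1f'%s['grip_force'],'F',np.round(s['ft_force'],1),'q',np.round(s['joint_positions'],2))
E
python3 -m inch '[[0,0,0,0,0,-0.75],[0,0,0,0,0,-0.75],[0,0,0,0,0,-0.75],[0,0,0,0,0,-0.75],[0,0,0,0,0,-0.75]]' 1 15
python3 st.py
python3 -m inch '[[-0.41,-0.9,0,0,0,0],[-0.41,-0.9,0,0,0,0],[-0.41,-0.9,0,0,0,0],[-0.41,-0.9,0,0,0,0],[-0.41,-0.9,0,0,0,0]]' >/dev/null
python3 -m inch '[[-0.41,-0.9,0,0,0,0],[-0.41,-0.9,0,0,0,0],[-0.41,-0.9,0,0,0,0],[-0.41,-0.9,0,0,0,0],[-0.41,-0.9,0,0,0,0]]' > /dev/null
python3 st.py
```

```text
time: 0.62
ee_pos: [0.2717, 0.5628, 0.4045]
eef_rot: [-0.002, 1.0, -0.0, -0.0]
ft_force: [0.2, -0.8, -0.1]
width: 0.087
grip_force: 0.0
t0.62 pos [271.7 562.8 404.5] yaw_y 0.26 zdown [-0. -0. -1.] w 87.0 g 0.0 F [ 0.2 -0.8 -0.1] q [-1.1   0.34 -0.13  1.46  0.04  1.35  0.35]
t1.45 pos [436.1 200.9 404.9] yaw_y 0.01 zdown [ 0.  0. -1.] w 86.8 g 0.0 F [1.4 1.5 0. ] q [-0.67  0.01  0.14  1.84 -0.    1.3   1.05]
```

```bash
python3 -c "
from h import *
c=cam('wrist','w_board.png');np.save('w_board.npy',c,allow_pickle=True)"
python3 -m inch '[[0,-0.94,0,0,0,0],[0,-0.94,0,0,0,0],[0,-0.94,0,0,0,0],[0,-0.94,0,0,0,0],[0,-0.94,0,0,0,0]]' >/dev/null
python3 -m inch '[[0,-0.94,0,0,0,0],[0,-0.94,0,0,0,0],[0,-0.94,0,0,0,0],[0,-0.94,0,0,0,0],[0,-0.94,0,0,0,0]]' > /dev/null
python3 -m inch '[[0,0,0,0,0,0],[0,0,0,0,0,0],[0,0,0,0,0,0],[0,0,0,0,0,0],[0,0,0,0,0,0]]' > /dev/null
python3 st.py
python3 -c "
from h import *
c=cam('wrist','w_bot.png');np.save('w_bot.npy',c,allow_pickle=True)
a=cv2.imread('pics/w_board.png');b=cv2.imread('pics/w_bot.png')
cv2.imwrite('pics/w2.png',np.vstack([cv2.resize(a,(480,300)),cv2.resize(b,(480,300))]))
for n,p in dict(bcap=(.4285,-.177,.095),jar=(.4445,-.040,.06),drop=(.442,-.309,.075)).items(): print(n,proj(c,p))
c2=np.load('w_board.npy',allow_pickle=True).item()
for p in ((.5425,.2033,.008),(.4508,.1966,.008),(.4575,.1049,.008)): print(proj(c2,p))
"
```

```text
t2.75 pos [ 436.1 -171.9  404.7] yaw_y 0.14 zdown [-0.  0. -1.] w 87.2 g 0.0 F [-0.2  0.5 -0.2] q [-0.31 -0.05  0.58  1.88  0.03  1.3   1.83]
bcap [313.1019388  185.55800959]
jar [433.01025925 191.84400262]
drop [192.72012819 192.7350237 ]
[319.51021439 248.45160205]
[314.61374791 185.56060899]
[245.55050473 190.4416037 ]
```

View pics/w2.png

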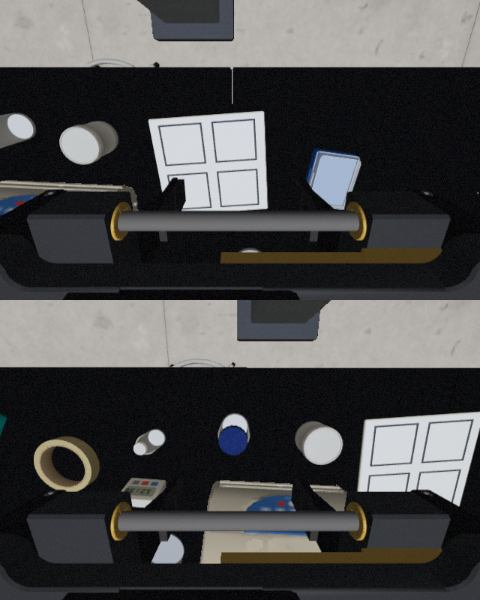

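The wrist views confirm the targets: bottle cap at about (311,187) against a predicted (313,186), and the front-left square at (313,187) against (315,186). Next I refine the jar, dropper, timer and lid numerically.

```bash
cat > m2.py <<'E'
from h import *
def go(c,n,box,z,f,S=4):
    u0,u1,v0,v1=box
    q=cv2.resize(c['pixels'][v0:v1,u0:u1],None,fx=S,fy=S,interpolation=cv2.INTER_CUBIC).astype(int)
    cs,_=cv2.findContours(f(q).astype(np.uint8),cv2.RETR_EXTERNAL,cv2.CHAIN_APPROX_NONE)
    k=max(cs,key=cv2.contourArea)[:,0].astype(float)
    w=np.array([ray(c,(a+.5)/S-.5+u0,(b+.5)/S-.5+v0,z)[:2]*1000 for a,b in k],np.float32)
    a,rr=cv2.minEnclosingCircle(w);m=cv2.minAreaRect(w);print(n,'circ',np.round(a,1),round(2*rr,1),'rect',np.round(m[0],1),np.round(m[1],1),round(m[2],1))
if __name__=='__main__':
    c=np.load('w_bot.npy',allow_pickle=True).item();b=np.load('w_board.npy',allow_pickle=True).item()
    go(c,'bcap',(285,340,150,215),.095,lambda q:q[...,2]>q[...,0]+50)
    for t in(150,180,195): go(c,'jar',(385,465,155,225),.06,lambda q:q.min(2)>t)
    for t in(150,180,195): go(c,'drop',(170,225,165,215),.075,lambda q:q.min(2)>t)
    for t in(150,180): go(c,'timer',(150,225,235,275),.0,lambda q:q.min(2)>t)
    go(b,'board',(190,362,140,245),.008,lambda q:q.min(2)>120)
    for t in(450,520): go(b,'lid',(400,490,190,285),.042,lambda q:q.sum(2)>t)
    a=np.vstack([cv2.resize(c['pixels'][150:270,150:250],(700,420)[::1],interpolation=cv2.INTER_NEAREST)])
    d=cv2.resize(np.hstack([c['pixels'][150:270,150:240],c['pixels'][150:270,380:470],b['pixels'][180:300,395:495]]),(793,340),interpolation=cv2.INTER_NEAREST)
    cv2.imwrite('pics/m2.png',d[:,:,::-1])
E
python3 m2.py
```

```text
bcap circ [ 431.3 -180. ] 40.1 rect [ 431.3 -179.9] [38.9 39.4] 88.5
jar circ [448.  -42.7] 59.7 rect [448.1 -42.6] [59.  59.1] 48.8
jar circ [447.9 -42.8] 58.5 rect [447.6 -43.9] [55.9 57.6] 85.7
jar circ [447.5 -43.7] 54.5 rect [447.7 -43.4] [53.1 52.8] 8.1
drop circ [ 431.5 -291.2] 24.1 rect [ 431.6 -291.2] [23.4 23.4] 0.1
drop circ [ 431.3 -291.1] 23.1 rect [ 431.3 -291.3] [22.1 22.8] 84.3
drop circ [ 431.4 -291.1] 22.4 rect [ 431.2 -291.1] [21.3 22.1] 83.2
timer circ [ 581.6 -363. ] 40.9 rect [ 581.1 -362.8] [16.3 39.1] 0.1
timer circ [ 581.2 -363.6] 38.7 rect [ 583.3 -363.9] [37.4 15.4] 84.3
board circ [476.2 149.9] 239.3 rect [475.5 149.5] [135.8 199.5] 4.1
lid circ [518.8 365.1] 112.2 rect [518.4 363.8] [69.9 97.2] 81.9
lid circ [515. 362.] 101.3 rect [515.3 360.3] [61.2 87.1] 82.0
```

View pics/m2.png

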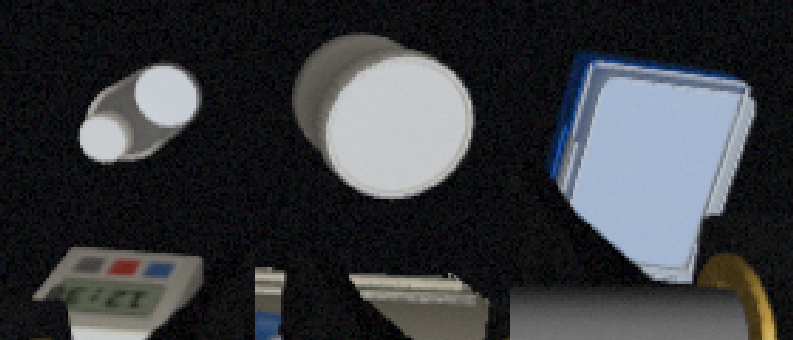

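```bash
python3 - <<'E'
from m2 import *
c=np.load('w_bot.npy',allow_pickle=True).item()
go(c,'dropcap',(165,188,183,215),.075,lambda q:q.min(2)>170)
go(c,'dropbase',(187,215,165,198),.002,lambda q:q.min(2)>185)
E
python3 -m inch '[[0.03,-0.033,0.8,0,0,0],[0.03,-0.033,0.8,0,0,0],[0.03,-0.033,0.8,0,0,0],[0.03,-0.033,0.8,0,0,0],[0.03,-0.033,0.8,0,0,0]]' > /dev/null
python3 -m inch '[[0,0,0.4,0,0,0],[0,0,0.25,0,0,0],[0,0,0,0,0,0],[0,0,0,0,0,0],[0,0,0,0,0,0]]' > /dev/null
python3 st.py
python3 -m inch '[[0,0,0,0,0,0],[0,0,0,0,0,0],[0,0,0,0,0,0],[0,0,0,0,0,0],[0,0,0,0,0,0]]' -1 15 >/dev/null
python3 -m inch '[[0,0,0,0,0,0],[0,0,0,0,0,0],[0,0,0,0,0,0],[0,0,0,0,0,0],[0,0,0,0,0,0]]' >/dev/null
python3 st.py
```

```text
dropcap circ [ 448.3 -317.9] 17.8 rect [ 447.9 -320.9] [10.4 17.7] 82.5
dropbase circ [ 449.3 -319. ] 28.2 rect [ 449.1 -321.4] [22. 28.] 84.1
t3.63 pos [ 430.6 -179.7  220. ] yaw_y 0.03 zdown [ 0.002 -0.    -1.   ] w 87.2 g 0.0 F [0.3 0.  0.4] q [-0.26  0.21  0.6   2.09 -0.15  0.88  2.01]
t4.47 pos [ 429.9 -179.7  218.7] yaw_y 0.01 zdown [-0.  0. -1.] w 47.4 g 15.0 F [0.  0.6 0.9] q [-0.26  0.21  0.6   2.09 -0.15  0.88  2.01]
```

```bash
python3 -m inch '[[0,0,-0.3,0,0,0],[0,0,-0.5,0,0,0],[0,0,-0.6,0,0,0],[0,0,-0.6,0,0,0],[0,0.3,-0.4,0,0,0]]' >/dev/null
python3 -m inch '[[0,0.6,0,0,0,0],[0,0.8,0,0,0,0],[0,0.8,0,0,0,0],[0,0.8,0,0,0,0],[0,0.8,0,0,0,0]]' >/dev/null
python3 -m inch '[[0,0.8,0,0,0,0],[0,0.8,0,0,0,0],[0,0.8,0,0,0,0],[0,0.8,0,0,0,0],[0,0.7,0,0,0,0]]' >/dev/null
python3 -m inch '[[-0.4,0.4,0,0,0,0],[-0.6,0.4,0,0,0,0],[-0.6,0.4,0,0,0,0],[-0.6,0.3,0,0,0,0],[-0.4,0.2,0,0,0,0]]' >/dev/null
python3 -m inch '[[0,0,0,0,0,0],[0,0,0,0,0,0],[0,0,0,0,0,0],[0,0,0,0,0,0],[0,0,0,0,0,0]]' > /dev/null
python3 st.py
```

```text
t6.55 pos [533.3 207.9 315. ] yaw_y -0.01 zdown [-0.  0. -1.] w 46.9 g 15.0 F [-0.2 -0.5 -0.4] q [-0.66  0.28  0.25  1.73 -0.08  1.14  1.18]
```

```bash
python3 -m inch '[[-0.25,-0.15,0.5,0,0,0],[0,0,0.6,0,0,0],[0,0,0.5,0,0,0],[0,0,0.3,0,0,0],[0,0,0.2,0,0,0]]' >/dev/null
python3 -m inch '[[0,0,0.05,0,0,0],[0,0,0,0,0,0],[0,0,0,0,0,0],[0,0,0,0,0,0],[0,0,0,0,0,0]]' > /dev/null
python3 st.py
python3 -c "
from h import *
cam('scene','s1.png'); cam('wrist','w1.png')
a=cv2.imread('pics/s1.png')[130:280,150:330];b=cv2.imread('pics/w1.png')
cv2.imwrite('pics/v1.png',np.hstack([cv2.resize(a,(400,333)),cv2.resize(b,(400,333))]))"
```

```text
t7.38 pos [544.1 202.5 229.7] yaw_y 0.02 zdown [ 0.001  0.001 -1.   ] w 47.3 g 15.0 F [-0.3  0.1 -0.1] q [-0.63  0.4   0.24  1.78 -0.11  0.97  1.22]
```

View pics/v1.png

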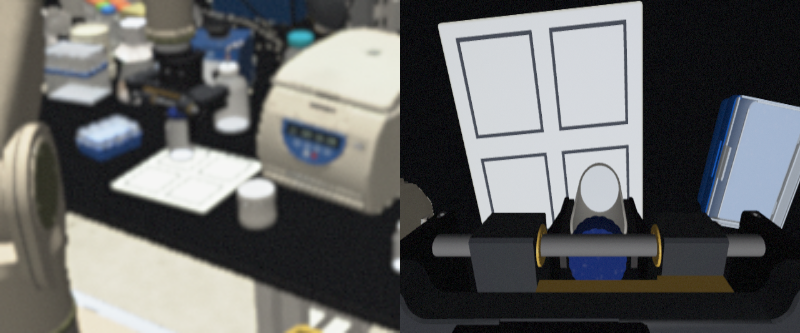

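The held bottle is over the rear-left square and close to its centre, with its base at (600,187) in the crop. I lower it, release and back off.

```bash
python3 -m inch '[[0,0,0.05,0,0,0],[0,0,0.02,0,0,0],[0,0,0,0,0,0],[0,0,0,0,0,0],[0,0,0,0,0,0]]' > /dev/null
python3 st.py
python3 -m inch '[[0,0,0,0,0,0],[0,0,0,0,0,0],[0,0,0,0,0,0],[0,0,0,0,0,0],[0,0,0,0,0,0]]' 1 >/dev/null
python3 -m inch '[[0,0,-0.2,0,0,0],[0,0,-0.5,0,0,0],[0,0,-0.8,0,0,0],[0,0,-0.8,0,0,0],[0,0,-0.8,0,0,0]]' > /dev/null
python3 -m inch '[[0.6,-0.2,0,0,0,0],[0.6,-0.8,0,0,0,0],[0.6,-0.8,0,0,0,0],[0.6,-0.8,0,0,0,0],[0.1,-0.9,0,0,0,0]]' > /dev/null
python3 -m inch '[[0,-0.9,0,0,0,0],[0,-0.9,0,0,0,0],[0,-0.5,0,0,0,0],[0,0,0,0,0,0],[0,0,0,0,0,0]]' > /dev/null
python3 st.py
python3 -c "
from h import *
c=cam('wrist','w3.png');np.save('w3.npy',c,allow_pickle=True)
t=cam('top','t3.png')
a=cv2.imread('pics/t3.png')[190:265,150:300];b=cv2.imread('pics/w3.png')
cv2.imwrite('pics/v3.png',np.vstack([cv2.resize(a,(500,250)),cv2.resize(b,(500,312))]))
from m2 import go
go(t,'bcap',(200,250,195,230),.103,lambda q:q[...,2]>q[...,0]+35)
for p in ((.446,-.0415,.06),(.4435,-.312,.075)): print(proj(c,p))
"
```

```text
t7.90 pos [544.1 202.4 226.7] yaw_y 0.01 zdown [ 0.001  0.001 -1.   ] w 46.9 g 15.0 F [-1.7 -0.4  7.1] q [-0.63  0.4   0.24  1.78 -0.11  0.97  1.22]
t9.57 pos [443.7 -30.6 350.5] yaw_y -0.14 zdown [ 0.001  0.001 -1.   ] w 86.7 g 0.0 F [-0.   0.3  0. ] q [-0.48 -0.05  0.44  2.01  0.02  1.18  1.52]
bcap circ [542.4 203.8] 40.2 rect [542.2 204.4] [38.3 37.4] 45.7
[306.74117245 200.19308984]
[  9.77875234 203.13955964]
```

View pics/v3.png

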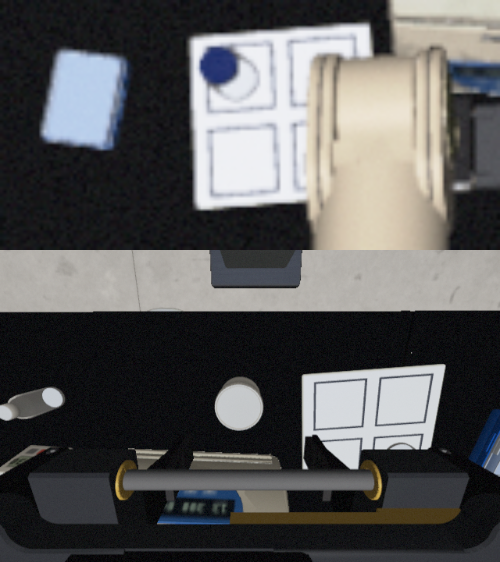

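The bottle stands in the rear-left square: the top camera puts it at (542,204) against a target of (542.5,203.3). The jar lid at full-image (306,196) matches the prediction, so I take the jar.

```bash
python3 -m inch '[[0,-0.27,0.4,0,0,0],[0,0,0.8,0,0,0],[0,0,0.9,0,0,0],[0,0,0.9,0,0,0],[0,0,0.46,0,0,0]]' 1 20 > /dev/null
python3 -m inch '[[0,0,0,0,0,0],[0,0,0,0,0,0],[0,0,0,0,0,0],[0,0,0,0,0,0],[0,0,0,0,0,0]]' >/dev/null
python3 st.py
python3 -m inch '[[0,0,0,0,0,0],[0,0,0,0,0,0],[0,0,0,0,0,0],[0,0,0,0,0,0],[0,0,0,0,0,0]]' -1 20 >/dev/null
python3 -m inch '[[0,0,0,0,0,0],[0,0,0,0,0,0],[0,0,0,0,0,0],[0,0,0,0,0,0],[0,0,0,0,0,0]]' >/dev/null
python3 st.py
```

```text
t10.50 pos [444.5 -40.3 212.9] yaw_y 0.03 zdown [ 0.003  0.001 -1.   ] w 87.1 g 0.0 F [-0.3  0.4 -0. ] q [-0.44  0.16  0.46  2.14 -0.1   0.86  1.65]
t11.33 pos [443.9 -40.6 211.6] yaw_y 0.01 zdown [ 0. -0. -1.] w 59.3 g 20.0 F [ 0.2 -2.3  3.9] q [-0.44  0.16  0.46  2.14 -0.1   0.86  1.65]
```

```bash
python3 -m inch '[[0,0,-0.2,0,0,0],[0,0,-0.4,0,0,0],[0,0,-0.5,0,0,0],[0,0.3,-0.4,0,0,0],[0,0.6,0,0,0,0]]' >/dev/null
python3 -m inch '[[0,0.8,0,0,0,0],[0,0.8,0,0,0,0],[0,0.8,0,0,0,0],[0,0.8,0,0,0,0],[-0.1,0.8,0,0,0,0]]' >/dev/null
python3 -m inch '[[-0.1,0.6,0,0,0,0],[0,0.4,0,0,0,0],[0,0,0,0,0,0],[0,0,0,0,0,0],[0,0,0,0,0,0]]' >/dev/null
python3 -m inch '[[0,0,0.3,0,0,0],[0,0,0.4,0,0,0],[0,0,0.3,0,0,0],[0,0,0.2,0,0,0],[0,0,0,0,0,0]]' >/dev/null
python3 st.py
```

```text
t13.00 pos [451.3 194.3 222.2] yaw_y -0.06 zdown [-0.002 -0.002 -1.   ] w 59.1 g 20.0 F [-1.1 -0.  -1.1] q [-0.72  0.23  0.25  2.01 -0.07  0.9   1.13]
```

```bash
python3 -m inch '[[0,0.03,0,0,0,0],[0,0,0.04,0,0,0],[0,0,0.03,0,0,0],[0,0,0,0,0,0],[0,0,0,0,0,0]]' > /dev/null
python3 st.py
python3 -m inch '[[0,0,0,0,0,0],[0,0,0,0,0,0],[0,0,0,0,0,0],[0,0,0,0,0,0],[0,0,0,0,0,0]]' 1 >/dev/null
python3 -m inch '[[0,0,-0.2,0,0,0],[0,0,-0.6,0,0,0],[0,0,-0.8,0,0,0],[0,0,-0.8,0,0,0],[0,0,-0.8,0,0,0]]' > /dev/null
python3 -m inch '[[0,-0.3,0,0,0,0],[0,-0.7,0,0,0,0],[0,-0.9,0,0,0,0],[0,-0.9,0,0,0,0],[0,-0.9,0,0,0,0]]' > /dev/null
python3 -m inch '[[0,-0.9,0,0,0,0],[0,-0.9,0,0,0,0],[0,-0.9,0,0,0,0],[0,-0.9,0,0,0,0],[0,-0.9,0,0,0,0]]' > /dev/null
python3 -m inch '[[0,-0.9,0,0,0,0],[0,-0.9,0,0,0,0],[0,-0.9,0,0,0,0],[0.2,-0.9,0,0,0,0],[0,-0.6,0,0,0,0]]' 0.2 > /dev/null
python3 -m inch '[[0,0,0,0,0,0],[0,0,0,0,0,0],[0,0,0,0,0,0],[0,0,0,0,0,0],[0,0,0,0,0,0]]' >/dev/null
python3 st.py
python3 -c "
from h import *
c=cam('wrist','w4.png');np.save('w4.npy',c,allow_pickle=True)
t=cam('top','t4.png')
a=cv2.imread('pics/t4.png')[190:265,150:300];b=cv2.imread('pics/w4.png')
cv2.imwrite('pics/v4.png',np.vstack([cv2.resize(a,(500,250)),cv2.resize(b,(500,312))]))
from m2 import go
go(t,'bcap',(200,250,195,230),.103,lambda q:q[...,2]>q[...,0]+35)
for p in ((.4435,-.312,.075),(.4435,-.312,.0)): print(proj(c,p))
"
```

```text
t13.42 pos [451.9 196.8 221.1] yaw_y 0.02 zdown [ 0.  0. -1.] w 59.3 g 20.0 F [-0.7  0.4 -0.6] q [-0.73  0.24  0.25  2.01 -0.07  0.9   1.13]
t15.92 pos [ 444.3 -298.2  348.8] yaw_y 0.12 zdown [ 0.     0.001 -1.   ] w 52.3 g 0.0 F [-0.5 -1.1  0.1] q [-0.16  0.2   0.76  1.81 -0.15  1.19  2.21]
bcap circ [542.7 203.8] 40.3 rect [542.4 204.1] [38.5 37.5] 89.6
[302.7780643  202.45472055]
[305.80643344 182.74562181]
```

View pics/v4.png

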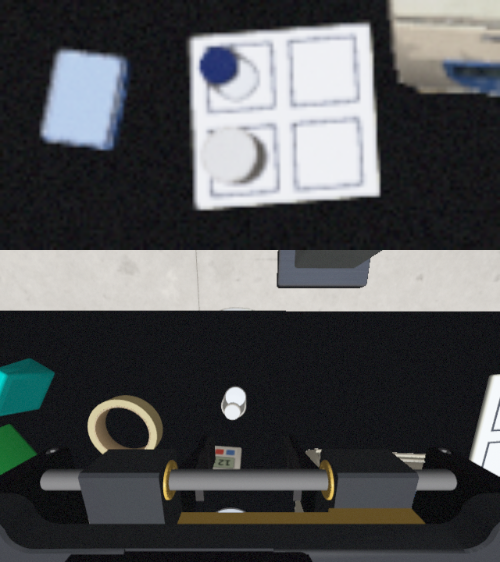

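The jar stands in the front-left square. The dropper's cap is at full-image (300,205) and its base at (301,184), which puts it at about (445,-314) mm.

```bash
python3 -m inch '[[0,-0.4,0.4,0,0,0],[0,0,0.8,0,0,0],[0,0,0.9,0,0,0],[0,0,0.9,0,0,0],[0,0,0.46,0,0,0]]' 0.2 10 > /dev/null
python3 -m inch '[[0,0,0,0,0,0],[0,0,0,0,0,0],[0,0,0,0,0,0],[0,0,0,0,0,0],[0,0,0,0,0,0]]' >/dev/null
python3 st.py
python3 -m inch '[[0,0,0,0,0,0],[0,0,0,0,0,0],[0,0,0,0,0,0],[0,0,0,0,0,0],[0,0,0,0,0,0]]' -1 10 >/dev/null
python3 -m inch '[[0,0,0,0,0,0],[0,0,0,0,0,0],[0,0,0,0,0,0],[0,0,0,0,0,0],[0,0,0,0,0,0]]' >/dev/null
python3 st.py
```

```text
t16.85 pos [ 444.5 -315.6  211.9] yaw_y 0.03 zdown [ 0.003 -0.001 -1.   ] w 51.8 g 0.0 F [-0.1 -0.1 -0.9] q [-0.05  0.42  0.69  1.9  -0.33  0.93  2.38]
t17.68 pos [ 444.  -315.3  210.4] yaw_y 0.01 zdown [ 0.  0. -1.] w 31.7 g 10.0 F [-0.4  0.5  3.8] q [-0.05  0.42  0.69  1.91 -0.33  0.93  2.38]
```

```bash
python3 -m inch '[[0,0,-0.2,0,0,0],[0,0,-0.4,0,0,0],[0,0,-0.5,0,0,0],[0,0.3,-0.5,0,0,0],[0,0.6,0,0,0,0]]' >/dev/null
python3 -m inch '[[0,0.8,0,0,0,0],[0,0.8,0,0,0,0],[0,0.8,0,0,0,0],[0,0.8,0,0,0,0],[0,0.8,0,0,0,0]]' >/dev/null
python3 -m inch '[[0,0.8,0,0,0,0],[0,0.8,0,0,0,0],[0,0.8,0,0,0,0],[0,0.8,0,0,0,0],[-0.1,0.8,0,0,0,0]]' >/dev/null
python3 -m inch '[[-0.1,0.8,0,0,0,0],[-0.1,0.5,0,0,0,0],[0,0.3,0,0,0,0],[0,0,0,0,0,0],[0,0,0,0,0,0]]' >/dev/null
python3 -m inch '[[0,0,0,0,0,0],[0,0,0,0,0,0],[0,0,0,0,0,0],[0,0,0,0,0,0],[0,0,0,0,0,0]]' >/dev/null
python3 st.py
```

```text
t19.77 pos [455.8 104.2 274.4] yaw_y -0.03 zdown [ 0.  0. -1.] w 31.7 g 10.0 F [ 0.2  1.5 -0.7] q [-0.74  0.11  0.44  2.04 -0.05  1.01  1.3 ]
```

```bash
python3 -m inch '[[-0.05,0,0.4,0,0,0],[0,0,0.4,0,0,0],[0,0,0.35,0,0,0],[0,0,0.15,0,0,0],[0,0,0.05,0,0,0]]' > /dev/null
python3 -m inch '[[0,0,0.04,0,0,0],[0,0,0,0,0,0],[0,0,0,0,0,0],[0,0,0,0,0,0],[0,0,0,0,0,0]]' > /dev/null
python3 st.py
python3 -m inch '[[0,0,0,0,0,0],[0,0,0,0,0,0],[0,0,0,0,0,0],[0,0,0,0,0,0],[0,0,0,0,0,0]]' 0.2 >/dev/null
python3 -m inch '[[0,0,-0.2,0,0,0],[0,0,-0.6,0,0,0],[0,0,-0.8,0,0,0],[0,0,-0.9,0,0,0],[0,0,-0.9,0,0,0]]' > /dev/null
python3 -m inch '[[0,-0.3,0,0,0,0],[0,-0.7,0,0,0,0],[0,-0.9,0,0,0,0],[0,-0.9,0,0,0,0],[0,-0.9,0,0,0,0]]' 1 > /dev/null
python3 -m inch '[[0,-0.9,0,0,0,0],[0,-0.9,0,0,0,0],[0,-0.9,0,0,0,0],[0,-0.9,0,0,0,0],[0,-0.9,0,0,0,0]]' > /dev/null
python3 -m inch '[[0,-0.9,0,0,0,0],[0.4,-0.9,0,0,0,0],[0.4,-0.1,0,0,0,0],[0,0,0,0,0,0],[0,0,0,0,0,0]]' > /dev/null
python3 st.py
python3 -c "
from h import *
c=cam('wrist','w5.png');np.save('w5.npy',c,allow_pickle=True)
t=cam('top','t5.png')
a=cv2.imread('pics/t5.png')[190:265,150:300];b=cv2.imread('pics/w5.png')
cv2.imwrite('pics/v5.png',np.vstack([cv2.resize(a,(500,250)),cv2.resize(b,(500,312))]))
for p in ((.535,-.338,.062),): print(proj(c,p))
"
```

```text
t20.60 pos [458.  104.8 219.2] yaw_y 0.01 zdown [ 0.001  0.001 -1.   ] w 31.7 g 10.0 F [ 0.6 -0.2  0.1] q [-0.72  0.2   0.43  2.08 -0.11  0.88  1.35]
t22.68 pos [ 425.3 -299.8  355.1] yaw_y -0.10 zdown [ 0.001  0.001 -1.   ] w 86.6 g 0.0 F [ 0.5  1.1 -0.2] q [-0.26  0.17  0.87  1.84 -0.14  1.2   2.23]
[282.85914729 294.40601287]
```

View pics/v5.png

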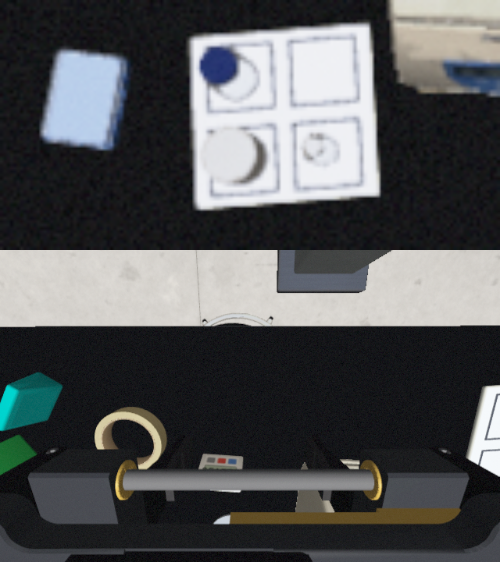

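```bash
python3 -c "
from h import *
t=cam('top')
f=lambda u,v,z:print(np.round(ray(t,u,v,z)[:2]*1000,1))
f(362.2,207.3,.062);f(380.6,208,.062);f(360.5,216.4,0);f(378.5,217.3,0)
s=cam('scene','s5.png')
a=s['pixels'][200:270,310:400];cv2.imwrite('pics/s5.png',cv2.resize(a,(720,560),interpolation=cv2.INTER_CUBIC)[:,:,::-1])
def box(x,y,yaw):
  for X,Y,Z in((-19,33,0),(-19,-33,0),(19,33,0),(19,-33,0),(0,33,62),(0,-33,62),(19,33,62),(19,-33,62)):
    c_,s_=np.cos(yaw),np.sin(yaw);q=[x+(X*c_-Y*s_)/1000,y+(X*s_+Y*c_)/1000,Z/1000]
    print((X,Y,Z),'top',np.round(proj(t,q),1),'sc crop',np.round((proj(s,q)-[310,200])*8+4,0))
box(.537,-.336,-.075)
"
```

```text
[ 550.9 -308.4]
[ 548.  -373.3]
[ 526.1 -306.9]
[ 522.4 -372.8]
(-19, 33, 0) top [359.1 217.9] sc crop [225. 314.]
(-19, -33, 0) top [377.1 219.2] sc crop [356. 362.]
(19, 33, 0) top [359.7 207.7] sc crop [269. 277.]
(19, -33, 0) top [377.6 208.9] sc crop [398. 323.]
(0, 33, 62) top [360.8 210.5] sc crop [252. 175.]
(0, -33, 62) top [379.5 211.8] sc crop [385. 219.]
(19, 33, 62) top [361.1 205.2] sc crop [275. 157.]
(19, -33, 62) top [379.7 206.5] sc crop [407. 201.]
```

View pics/s5.png

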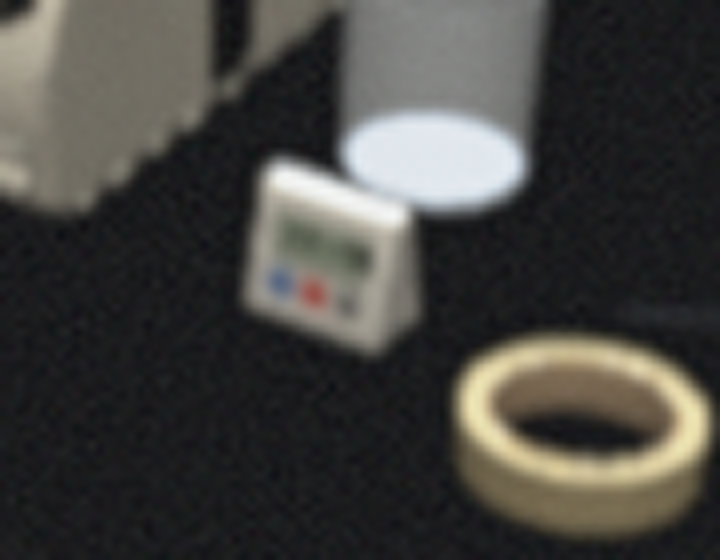

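The dropper stands in the front-right square. The timer's top strip is at crop (340,185) and its front foot runs from (242,303) to (375,352), so its centre is about (543,-340) mm with a yaw of about -0.06 rad.

```bash
python3 -m inch '[[0,-0.4,0,0,0,0],[0,-0.43,0,0,0,0],[0,0,0,0,0,0.25],[0,0,0,0,0,0.25],[0,0,0,0,0,0]]' 1 20 > /dev/null
python3 st.py
python3 -m inch '[[-0.55,0,0,0,0,0],[-0.6,0,0,0,0,0],[-0.6,0,0,0,0,0],[-0.6,0,0,0,0,0],[-0.6,0,0,0,0,0]]' > /dev/null
python3 -m inch '[[0,0,0,0,0,0],[0,0,0,0,0,0],[0,0,0,0,0,0],[0,0,0,0,0,0],[0,0,0,0,0,0]]' >/dev/null
python3 st.py
python3 -c "
from h import *
c=cam('wrist','w6.png')"
```

```text
t23.30 pos [ 426.6 -332.   354.6] yaw_y -3.44 zdown [-0.  0. -1.] w 87.1 g 0.0 F [ 0.1  0.2 -0.4] q [-0.19  0.24  0.89  1.79 -0.19  1.21  2.26]
t24.13 pos [ 543.1 -339.7  355. ] yaw_y -3.45 zdown [ 0.  0. -1.] w 87.3 g 0.0 F [ 0.7  0.  -0.1] q [-0.1   0.49  0.81  1.52 -0.37  1.29  2.26]
```

View pics/w6.png

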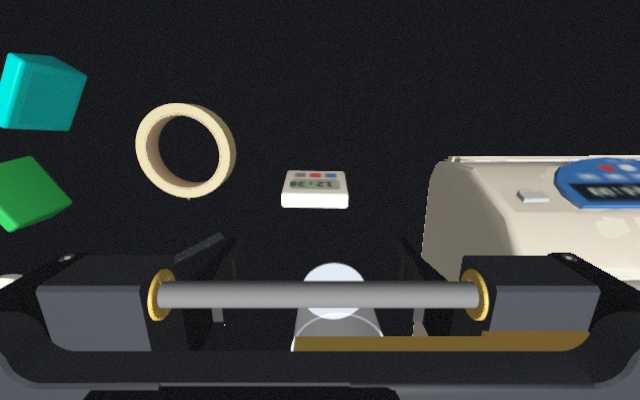

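The timer is centred between the fingers at columns 282-348, with its edges parallel to the closing line. I descend and grasp.

```bash
python3 -m inch '[[0,0,0.5,0,0,0],[0,0,0.9,0,0,0],[0,0,0.9,0,0,0],[0,0,0.9,0,0,0],[0,0,0.7,0,0,0]]' > /dev/null
python3 -m inch '[[-0.03,0,0.02,0,0,0],[0,0,0,0,0,0],[0,0,0,0,0,0],[0,0,0,0,0,0],[0,0,0,0,0,0]]' >/dev/null
python3 st.py
python3 -m inch '[[0,0,0,0,0,0],[0,0,0,0,0,0],[0,0,0,0,0,0],[0,0,0,0,0,0],[0,0,0,0,0,0]]' -1 20 >/dev/null
python3 -m inch '[[0,0,0,0,0,0],[0,0,0,0,0,0],[0,0,0,0,0,0],[0,0,0,0,0,0],[0,0,0,0,0,0]]' >/dev/null
python3 st.py
```

```text
t25.02 pos [ 545.5 -340.1  200.1] yaw_y -3.42 zdown [ 0.003 -0.001 -1.   ] w 87.4 g 0.0 F [-0.  -0.1  0.6] q [-0.04  0.66  0.72  1.64 -0.49  1.02  2.34]
t25.85 pos [ 545.  -339.8  198.2] yaw_y -3.43 zdown [ 0. -0. -1.] w 65.7 g 20.0 F [-0.5 -1.1  5.2] q [-0.04  0.66  0.71  1.65 -0.49  1.02  2.34]
```

```bash
python3 -m inch '[[0,0,-0.2,0,0,0],[0,0,-0.4,0,0,0],[0,0,-0.6,0,0,0],[0,0,-0.7,0,0,0],[0,0,-0.7,0,0,0]]' >/dev/null
python3 -m inch '[[0.2,0,-0.6,0,0,0],[0.5,0,-0.2,0,0,0],[0.7,0,0,0,0,0],[0.8,0,0,0,0,0],[0.7,0,0,0,0,0]]' >/dev/null
python3 -m inch '[[0,0.3,0,0,0,0],[0,0.6,0,0,0,0],[0,0.8,0,0,0,0],[0,0.8,0,0,0,0],[0,0.8,0,0,0,0]]' >/dev/null
python3 -m inch '[[0,0.8,0,0,0,0],[0,0.8,0,0,0,0],[0,0.8,0,0,0,0],[0,0.8,0,0,0,0],[0,0.8,0,0,0,0]]' >/dev/null
python3 st.py
python3 - <<'E'
from m2 import *
t=cam('top'); t['pixels']=cv2.imread('pics/t5.png')[:,:,::-1]
for th in (60,80,100,120,140,160): go(t,'lid R>%d'%th,(155,198,195,245),.042,lambda q:q[...,0]>th,S=8)
E
```

```text
t27.52 pos [446.  -39.8 334.2] yaw_y -3.43 zdown [ 0.     0.001 -1.   ] w 65.3 g 20.0 F [ 1.1 -0.8 -0.1] q [-0.67 -0.04  0.65  2.03  0.03  1.15  1.48]
lid R>60 circ [515.3 361.8] 123.2 rect [515.1 362.5] [ 84.  104.3] 81.9
lid R>80 circ [515.5 361.9] 120.9 rect [515.  362.7] [ 81.7 102.8] 82.0
lid R>100 circ [515.5 362.8] 118.2 rect [515.  363.3] [ 79.  101.4] 82.0
lid R>120 circ [514.4 365.1] 116.3 rect [515.1 364.2] [ 75.  100.3] 81.7
lid R>140 circ [514.1 366. ] 114.6 rect [515.  365.2] [71.1 99. ] 81.3
lid R>160 circ [515.8 366.1] 109.1 rect [515.1 365.5] [68.5 97.1] 81.2
```

```bash
python3 -m inch '[[0,0.8,0,0,0,0],[0,0.8,0,0,0,0],[0,0.8,0,0,0,0],[0,0.8,0,0,0,0],[0,0.8,0,0,0,0]]' >/dev/null
python3 -m inch '[[-0.2,0.8,0,0,0,0],[-0.2,0.8,0,0,0,0],[-0.3,0.8,0,0,0,0],[-0.3,0.8,0,0,0,0],[-0.2,0.8,0,0,0,0]]' >/dev/null
python3 -m inch '[[0,0.8,0,0,0,0],[0,0.7,0,0,0,0.34],[0,0.4,0,0,0,0.34],[0,0.2,0,0,0,0],[0,0,0,0,0,0]]' >/dev/null
python3 -m inch '[[0,0,0,0,0,0],[0,0,0,0,0,0],[0,0,0,0,0,0],[0,0,0,0,0,0],[0,0,0,0,0,0]]' >/dev/null
python3 st.py
```

```text
t29.23 pos [520.1 358.3 334.2] yaw_y -8.14 zdown [ 0.  0. -1.] w 65.3 g 20.0 F [-0.6  0.2 -0. ] q [-0.98  0.4   0.39  1.55 -0.16  1.22  0.87]
```

```bash
python3 -m inch '[[0.1,0.155,0.5,0,0,0],[0,0,0.6,0,0,0],[0,0,0.6,0,0,0],[0,0,0.38,0,0,0],[0,0,0.1,0,0,0]]' >/dev/null
python3 -m inch '[[0,0,0.05,0,0,0],[0,0,0,0,0,0],[0,0,0,0,0,0],[0,0,0,0,0,0],[0,0,0,0,0,0]]' >/dev/null
python3 st.py
python3 -c "
from h import *
cam('scene','s7.png'); cam('wrist','w7.png')
a=cv2.imread('pics/s7.png')[140:230,150:270];b=cv2.imread('pics/w7.png')
cv2.imwrite('pics/v7.png',np.hstack([cv2.resize(a,(400,300)),cv2.resize(b,(400,300))]))"
```

```text
t30.07 pos [517.1 365.9 245.8] yaw_y -8.10 zdown [ 0.001  0.001 -1.   ] w 65.5 g 20.0 F [ 0.8 -0.8 -0.8] q [-0.97  0.49  0.37  1.63 -0.2   1.05  0.88]
```

View pics/v7.png

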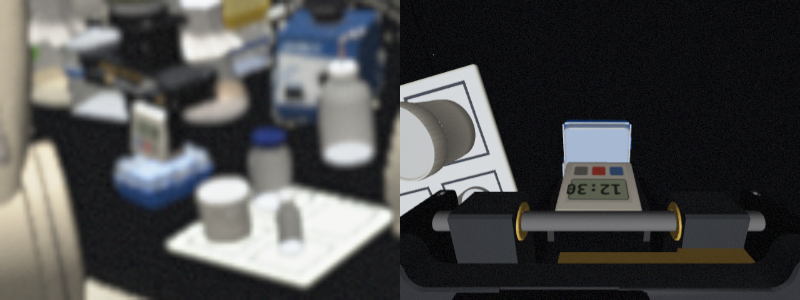

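The timer sits squarely over the lid: its base spans columns 567-632 and the lid 563-631. I lower it, release and retreat.

```bash
python3 -m inch '[[0,0.02,0.07,0,0,0],[0,0,0.04,0,0,0],[0,0,0.02,0,0,0],[0,0,0,0,0,0],[0,0,0,0,0,0]]' > /dev/null
python3 st.py
python3 -m inch '[[0,0,0,0,0,0],[0,0,0,0,0,0],[0,0,0,0,0,0],[0,0,0,0,0,0],[0,0,0,0,0,0]]' 1 >/dev/null
python3 -m inch '[[0,0,-0.2,0,0,0],[0,0,-0.5,0,0,0],[0,0,-0.8,0,0,0],[0,0,-0.8,0,0,0],[0,0,-0.8,0,0,0]]' > /dev/null
python3 -m inch '[[0.5,0.3,-0.2,0,0,0],[0.8,0.5,0,0,0,0],[0.8,0.5,0,0,0,0],[0.8,0.5,0,0,0,0],[0.5,0.2,0,0,0,0]]' > /dev/null
python3 -m inch '[[0,0,0,0,0,0],[0,0,0,0,0,0],[0,0,0,0,0,0],[0,0,0,0,0,0],[0,0,0,0,0,0]]' > /dev/null
python3 st.py
python3 -c "
from h import *
cam('scene','s8.png'); cam('top','t8.png')
a=cv2.imread('pics/s8.png')[140:270,170:410];b=cv2.imread('pics/t8.png')[140:265,150:440]
cv2.imwrite('pics/v8.png',np.vstack([cv2.resize(a,(520,282)),cv2.resize(b,(700,302))[:,:520]]))"
```

```text
t30.58 pos [516.9 366.7 240.1] yaw_y -8.09 zdown [-0.     0.001 -1.   ] w 65.4 g 20.0 F [-2.4 -1.3  6.2] q [-0.97  0.5   0.37  1.63 -0.2   1.05  0.89]
t32.25 pos [394.8 463.9 371.8] yaw_y -8.23 zdown [ 0. -0. -1.] w 87.0 g 0.0 F [ 0.  -0.3 -1.2] q [-1.21  0.32  0.33  1.57 -0.11  1.27  0.57]
```

View pics/v8.png

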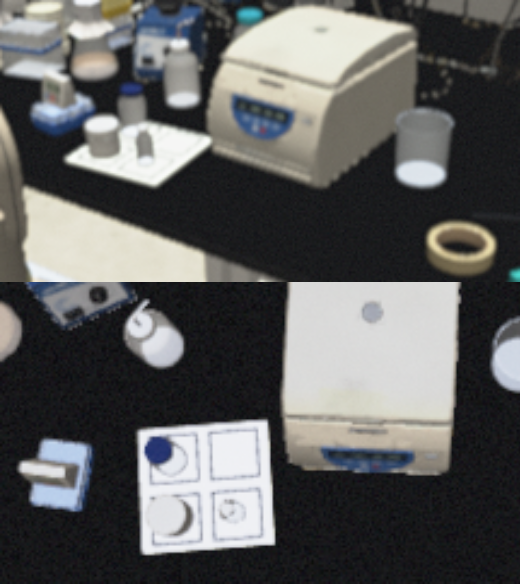

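All four items are upright and in their places: bottle top at (158,448), jar (170,515), dropper (230,510) and timer on the lid (50,472). The squeeze bottle, beaker and tape are untouched and the gripper is clear, so I hand in.

```bash
python3 -c "
from bench import job
print(job.close_job())"
```

```text
the job is handed in; nothing more can be done
None
```

The job is handed in at about 32 s of robot time: the bottle, jar, dropper and timer were placed in the order asked, and the last camera views show all four upright in their places with the beaker, squeeze bottle and tape unmoved.

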